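Jack up one edge of the hotplate stirrer and hold it

ROBOT

A 6-joint arm with a two-finger parallel gripper is mounted at the origin on the work surface. World frame = base frame: x ahead of the robot, y to its left, z up, the work surface at z = 0. Lengths are in mm, angles in rad, forces in N, time in s.
With the tool pointing down it reaches from about 275 to 750 mm from the base axis. Payload 10.2 kg.
Tool frame: the origin (TCP) lies midway between the tips of the shut fingers; the grasp point (between the pads) lies 19 mm behind it; z points along the fingers, y is the direction in which the jaws open and shut (so a half turn about z gives the same grasp; the last joint's range is limited). The gripper opens to 85 mm and grips with 20 to 120 N. Pads are 22 mm wide; open, the fingers measure 114 mm over their backs; the gripper's body (76 mm by 85 mm) begins 54 mm behind the grasp point. The pads swing forward as they close: fully open they stand 13 mm farther back than shut.
Start: joints at [1.034, 0.313, 1.498, -0, 1.331, -0.223], TCP at [162.067, 499.365, 231.294] pointing down, gripper open.
Joint ranges: [-2.94, 2.94], [-0.97, 2.17], [0.19, 2.56], [-1.23, 4.37], [0.02, 3.11], [-2.88, 2.88]. Speed limits (rad/s): [2.39, 2.39, 3.01, 3.14, 3.14, 3.14].

INTERFACE

Orientations are given as a unit quaternion [w, x, y, z].
In Python, from rig import sense, capture, finish_job, search_frame, trace gives the robot as it stands.
- The arm moves only by the tool arm_command, never from a script. Its argument "steps" is one flat list of numbers, 5 for each row, row after row: the shift along the world's x, y, z in units of 50 mm (1.0 is 50 mm), then the turn about the world's z in units of 5 degrees (1.0 is 5 degrees), then the opening in per cent of the stroke, from 0 (shut) to 100 (fully open). In form: [dx, dy, dz, twist, fingers, dx, dy, dz, twist, fingers, ...]. A call has 1 to 5 rows; each row shifts and turns the commanded pose from where the row before left it; what a row does not reach is not made up. A row lasts 1/8 s, in which the tool goes at most 62.5 mm and 10.7 degrees, less where a joint would pass 70% of its speed; a pose out of reach is approached as far as the arm can. A call is refused whole if a number of a shift passes 1 or a number of a turn 1, either way. A call with a gripper value outside its range is refused whole. The fingers move at their own pace and stop on an object; "grip_force" is the grip in N (left out, the last holds). Time passes only in rows, so rows that do not move let the fingers close. It gives the time, the measured TCP pose, the force and the opening at its end, in the units of the state.
- sense(): the state, without advancing time (a new reading comes with each control period).
- capture(name): name is "side" or "top"; returns a dict with "frame" (400x640x3 uint8, blue, green, red), "fov_y" (degrees; the focal length in pixels is half the picture's height over the tangent of half this angle, whatever the lens; pixels are square), "cx", "cy" (the principal point, pixels), "extrinsics" (4x4, takes a point from world to camera coordinates). Camera axes: x right, y down, z forward; pixel columns grow to the right and rows downward; lengths in mm; the calibration is good to about 2 mm. A picture is of the moment at which its call begins. There is no depth.
- finish_job(): hands the job in, once; it reports no verdict.
Trained networks look in a picture, given as the dict that the camera call returned (one of the last four; its "shot" number tells which), for a name from the list of things; names that differ only in an ending like _2 or _b are one class to them, and where a whole thing is asked for, a point or a joint stands for the part that bears it (a point fixed in the world has none). Each returns a list of dicts, best first, with "score" (0 to 1); they miss things now and then, are a little off and sometimes report something else, mostly with a low value. They report only what shows in the picture. A call takes as long as a camera call.
- search_frame(picture, target): "point" ([x, y, z] in mm, in world coordinates, good to about 4 mm: the middle of the surface that is visible of it).
- trace(picture, target): "mask" (400x640 bool, what is visible of it).
The state is a dict: "time_s": time; "joints": joint angles; "dq": joint speeds; "tau": joint torques, N m; "eef_pos": TCP position; "ee_rot": TCP orientation; "force": force on the tool from outside, world axes, zero at the start; "wrist_torque": the same for the moment, N m; "grip_width": opening from 0.0 (shut) to 1.0 (fully open).
Only numpy, scipy, OpenCV 4.12 (cv2) and the standard library are available. Lean on these libraries where they do the work, as an engineer would, in place of code of your own. Each camera call takes 0.05 s, during which the arm holds its last target. There are 200 camera calls.

TASK

One front foot of the blue hotplate stirrer has to be replaced, so its edge must be held up: pick up the small red pump jack by its red block and stand it flat on the bench with its round orange saddle centred under the yellow lift lug (the one with the black cross). Then pump the black handle pad: press it right down, let it come all the way back up, and press it right down a second time so that the stirrer's edge rises. Finish while still holding the handle fully down with the stirrer held up by the jack alone, and leave the two vials, the jar and the spare foot where they are.

Things in the scene. Friction and masses are not known exactly. Their poses are not given: they have to be found in the camera images.
- jack: The loose pump jack, about 0.8 kg. Red base plate 275 x 90 x 8 mm, X = -150 to +125. Origin: on the underside of the plate, on its centre line, 100 mm from the saddle axis. X runs along the plate towards the saddle, Y across it, Z up. Handle pad at the -X end, handle pivot at X = -15, red grip block at X = 0 to 40, saddle at X = 100.
- jack_grip (a point): Grasp point on the red block of the jack: the block is 40 mm long (jack X), 30 mm wide (jack Y, the width to grip), from 8 to 75 mm above the bench; this point is on its centre line at X = 20 mm, 50 mm above the underside of the jack. Axes as the jack.
- saddle (a point): Centre of the top of the round orange saddle, 40 mm wide, 62 mm above the underside of the jack while down (as at the start). A ratchet lifts it about 27 mm per stroke. Unloaded it stays where it was pumped to and cannot be let down, so do not pump before it is under the lug; under the stirrer it sinks back to just below the lug when the handle comes up. Axes as the jack.
- handle_pad (a point): Middle of the upper face of the black pad at the end of the handle, 44 mm along the handle, 40 mm across. The handle pivots about jack Y at X = -15 mm, 55 mm above the underside of the jack; the pad middle is 130 mm from the pivot, its face 6 mm above the handle centre line. Pad about 135 mm high at rest, 66 mm when right down. Pressed from above.
- jack_handle (a joint): Handle angle in rad: 0 = fully up, where the handle slopes up at 0.62 rad from level towards jack -X; 0.58 = fully down (stop), 0.04 rad above level. Pressing takes about 4 to 16 N at the pad; a spring brings it back up by itself unless held.
- lift_mark (a point): Centre of the marked spot on the underside of the yellow lug, 80 mm above the bench before lifting (18 mm above the lowered saddle). Lug 36 mm wide, 8 mm thick; free end 18 mm beyond this point, stirrer front 60 mm the other way. X points level into the stirrer: the jack comes from -X. Y along the front, Z up. A plain grey lug 110 mm away towards -Y is not to be used.
- stirrer_base: The feet of the stirrer, fixed to the bench; origin on the bench straight below the marked spot, axes as lift_mark. The stirrer (blue, white top, 260 mm wide, 220 mm deep, 100 mm high, about 4 kg, with a rod and clamps at its back) stands on them from X = 60 to 280 mm, Y = -185 to +75 mm.
- stirrer (a joint): Tilt of the stirrer about its rear foot, rad: 0 = standing level, grows as the lug is lifted (0.045 is about 12 mm at the lug). The first full stroke mostly takes up the gap and gives 0.02 to 0.03, the second 0.07 to 0.08.
- vial_a: Bystander: clear vial with a white cap, 28 mm wide, 55 mm high, near the grey lug. Origin under its centre.
- spare_foot: Bystander: the new rubber foot with a stud, 32 mm wide, 34 mm high, beside the yellow lug. Origin under its centre.
- vial_b: Bystander: amber vial with a black cap, 28 mm wide, 55 mm high. Origin under its centre.
- jar: Bystander: glass jar with a blue cap, 56 mm wide, 70 mm high. Origin under its centre.

How it is judged:
By the outcome, as a careful person would: the job done as asked, in the order asked, and still so for the second after the job is handed in, while the arm keeps its last pose, push and grip.
It also fails if it takes over 58 s, if anything falls off the work surface, if the arm or the gripper's body presses on something with over 40 N, if the wrist force passes 120 N, or if a joint passes its speed limit or range.

## Working session

There is one attempt and no reset: what is moved stays moved. The work goes in short steps, Python scripts to look and compute and a tool call to move; the robot and the scene stay as the last step left them, time stands still between calls to the robot, and variables do not carry over. Pictures are saved under pics/ and viewed, on a budget of 10 in all, crops included, one or two more only if the job needs it, and the job is handed in when it is done.

Besides the shell and the picture viewer there is one more tool, called after "Call:" as name(argument=value, ...), one argument or row to a line, values as JSON. arm_command: Moves the arm, as the interface text tells. Its arguments: {"type":"object","properties":{"steps":{"type":"array"},"grip_force":{"type":"number"}},"required":["steps"]}

```bash
mkdir -p pics; cat > h.py <<'E'
import numpy as np, cv2
from rig import sense, capture, finish_job, search_frame, trace
def K(p):
    f=200/np.tan(np.radians(p["fov_y"])/2); return f,p["cx"],p["cy"]
def proj(p,X):
    X=np.atleast_2d(X); E=np.array(p["extrinsics"]); c=X@E[:3,:3].T+E[:3,3]; f,cx,cy=K(p)
    return np.c_[f*c[:,0]/c[:,2]+cx, f*c[:,1]/c[:,2]+cy]
def onplane(p,uv,z):
    E=np.array(p["extrinsics"]); R=E[:3,:3]; o=-R.T@E[:3,3]; f,cx,cy=K(p)
    uv=np.atleast_2d(uv); d=np.c_[(uv[:,0]-cx)/f,(uv[:,1]-cy)/f,np.ones(len(uv))]@R
    return o+d*((z-o[2])/d[:,2])[:,None]
E
python3 - <<'E'
from h import *
P={n:capture(n) for n in("side","top")}
for n,p in P.items():
    E=np.array(p["extrinsics"]);print(n,p["fov_y"],p["cx"],p["cy"],(-E[:3,:3].T@E[:3,3]).round(),E[2,:3].round(2))
    for t in["jack","jack_grip","saddle","handle_pad","lift_mark","stirrer_base","stirrer","vial_a","vial_b","spare_foot","jar"]:
        r=search_frame(p,t); print(n,t,[(np.round(a["point"]).tolist(),round(a["score"],2)) for a in r[:3]])
cv2.imwrite("pics/a.png",np.vstack([P["top"]["frame"],P["side"]["frame"]])[:, :]) if 0 else None
cv2.imwrite("pics/top0.png",P["top"]["frame"]);cv2.imwrite("pics/side0.png",P["side"]["frame"])
s=sense();print(s)
E
```

```text
side 48.48626197981633 314.70098237260044 199.29417665685824 [ 366. -951.  762.] [ 0.19  0.83 -0.53]
side jack [([537.0, -307.0, 11.0], 0.84)]
side jack_grip [([543.0, -301.0, 6.0], 0.6)]
side saddle [([548.0, -164.0, 58.0], 0.72)]
side handle_pad [([535.0, -383.0, 138.0], 0.89)]
side lift_mark [([561.0, 340.0, 101.0], 0.91)]
side stirrer_base [([563.0, 335.0, 94.0], 0.69)]
side stirrer [([560.0, 342.0, 94.0], 0.84)]
side vial_a [([755.0, -104.0, 34.0], 0.61), ([712.0, 168.0, 29.0], 0.54)]
side vial_b [([755.0, -104.0, 34.0], 0.61), ([712.0, 168.0, 29.0], 0.54)]
side spare_foot [([401.0, 164.0, 14.0], 0.56)]
side jar [([764.0, -8.0, 45.0], 0.72)]
top 50.772366256732006 316.1730619519321 201.52277613724453 [ 498.   56. 1258.] [ 0.09 -0.01 -1.  ]
top jack [([544.0, -275.0, 7.0], 0.79)]
top jack_grip [([542.0, -274.0, 8.0], 0.76)]
top saddle [([551.0, -163.0, 63.0], 0.48)]
top handle_pad [([547.0, -358.0, 127.0], 0.91)]
top lift_mark [([568.0, 367.0, 101.0], 0.66)]
top stirrer_base [([566.0, 363.0, 96.0], 0.83)]
top stirrer [([560.0, 365.0, 98.0], 0.75)]
top vial_a [([757.0, -91.0, 47.0
[... 161 characters left out ...]
 jar [([766.0, 12.0, 72.0], 0.57)]
{'time_s': 1.2, 'joints': array([ 1.03362728e+00,  3.12872477e-01,  1.49771105e+00, -4.05866041e-05,
        1.33097568e+00, -2.23368069e-01]), 'dq': array([ 0.00109413, -0.00183192,  0.00025504,  0.00109172, -0.00036354,
        0.00106974]), 'tau': array([-8.07167071e-04, -4.12172306e+01, -2.59899384e+01, -2.59013659e-04,
        5.75721060e-04,  8.67696368e-07]), 'eef_pos': array([162.06292794, 499.36513655, 231.30410338]), 'ee_rot': array([2.45118748e-05, 1.56252766e-01, 9.87717102e-01, 8.21259663e-06]), 'force': array([0.16160304, 0.56164843, 0.59476157]), 'wrist_torque': array([ 0.01596523, -0.01607817,  0.01633201]), 'grip_width': 1.0006898678925862}
```

View pics/top0.png

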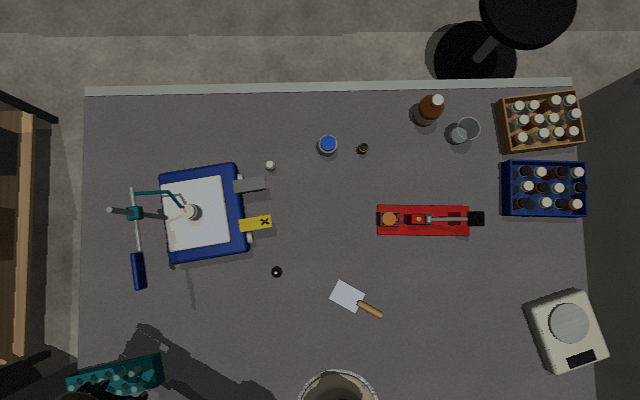

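View pics/side0.png

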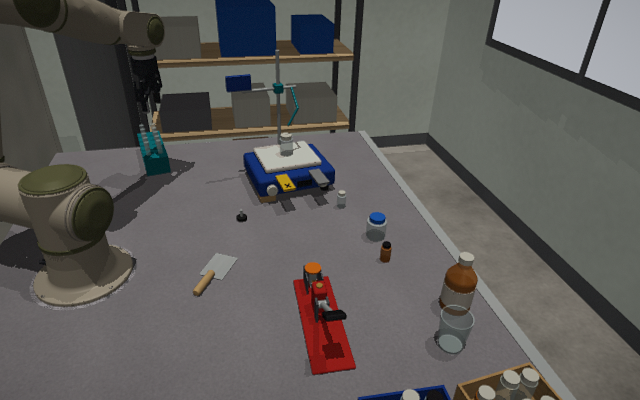

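The top view shows the jack on the right: red plate x 377–470, orange saddle near (389,219), black pad near (476,219). The yellow lug with the cross is at about (264,222), with the spare foot at (277,271) and the grey lug at (250,185). Next I'll segment these precisely.

```bash
cat >> h.py <<'E'
def blob(m,box):
    x0,y0,x1,y1=box; M=np.zeros(m.shape,np.uint8); M[y0:y1,x0:x1]=m[y0:y1,x0:x1]
    n,l,s,c=cv2.connectedComponentsWithStats(M); i=1+np.argmax(s[1:,4]); return l==i
def hsv(p,lo,hi): return cv2.inRange(cv2.cvtColor(p["frame"],cv2.COLOR_BGR2HSV),lo,hi)>0
def axis(p,m,z):
    v,u=np.nonzero(m); X=onplane(p,np.c_[u,v],z)[:,:2]
    r=cv2.minAreaRect(X.astype(np.float32)); (c,s,a)=r
    if s[0]<s[1]: a+=90
    a=(a+180)%180
    return X.mean(0).round(1),np.round(c,1),np.round(s,1),round(a,1)
E
python3 - <<'E'
from h import *
p=capture("top")
H=cv2.cvtColor(p["frame"],cv2.COLOR_BGR2HSV)
print(H[219,389],H[210,440],H[222,250],H[222,264])
y=blob(hsv(p,(20,120,80),(35,255,255)),(225,200,290,245))
yc=cv2.morphologyEx(y.astype(np.uint8),cv2.MORPH_CLOSE,np.ones((9,9)))>0
print("lug",axis(p,yc,88))
hole=yc&~y; v,u=np.nonzero(hole); print("cross",u.mean(),v.mean(),hole.sum(),onplane(p,[u.mean(),v.mean()],88))
o=blob(hsv(p,(8,120,80),(18,255,255)),(370,200,405,240)); print("saddle",o.sum(),axis(p,o,62))
r=blob(hsv(p,(0,150,60),(5,255,255)),(365,195,480,245)); print("plate",axis(p,r,8))
b=blob(hsv(p,(100,100,30),(130,255,255)),(150,150,260,275)); print("stirrer",axis(p,b,80))
k=blob(H[...,2]<50,(466,205,490,232)); print("pad",axis(p,k,135))
q=capture("side")
y=blob(hsv(q,(20,120,80),(35,255,255)),(265,165,305,200));yc=cv2.morphologyEx(y.astype(np.uint8),cv2.MORPH_CLOSE,np.ones((9,9)))>0
hole=yc&~y;v,u=np.nonzero(hole); print("side cross",u.mean(),v.mean(),hole.sum(),onplane(q,[u.mean(),v.mean()],88),axis(q,yc,88))
o=blob(hsv(q,(8,120,80),(18,255,255)),(300,255,325,280)); print("side saddle",o.sum(),axis(q,o,62))
for n in("spare_foot","vial_a"):
  for pp in(p,q): print(n,[np.round(a["point"]).tolist() for a in search_frame(pp,n)])
big=cv2.resize(p["frame"][150:290,150:350],None,fx=4,fy=4,interpolation=cv2.INTER_CUBIC);cv2.imwrite("pics/lug.png",big)
big=cv2.resize(p["frame"][190:250,360:500],None,fx=5,fy=5,interpolation=cv2.INTER_CUBIC);cv2.imwrite("pics/jack.png",big)
E
```

```text
[ 14 180 156] [  1 218 131] [ 25 186 156] [168  33  39]
lug (array([547.4, 220.1]), array([547.3, 220.4]), array([37. , 90.4]), 99.0)
cross 264.22222222222223 221.1851851851852 27 [[551.10278408 194.90337261  88.        ]]
saddle 159 (array([ 552.1, -155.1]), array([ 553.1, -154.9]), array([37.9, 38.5]), 133.3)
plate (array([ 520.7, -275.1]), array([ 527.9, -265.8]), array([273. ,  48.8]), 87.7)
stirrer (array([578.7, 339.3]), array([580.6, 366.8]), array([257., 222.]), 8.3)
pad (array([ 544. , -373.9]), array([ 542.9, -374.1]), array([46.3, 40. ]), 88.7)
side cross 287.77777777777777 185.55555555555554 9 [[547.81434718 185.90573951  88.        ]] (array([543.4, 207.6]), array([543.4, 208.3]), array([ 37.8, 100.4]), 98.6)
side saddle 157 (array([ 548.5, -162.1]), array([ 547.8, -161.5]), array([39.6, 38.3]), 78.8)
spare_foot [[409.0, 166.0, 13.0], [566.0, 363.0, 100.0]]
spare_foot []
vial_a [[711.0, 179.0, 54.0], [756.0, -89.0, 46.0]]
vial_a [[757.0, -105.0, 36.0]]
```

View pics/lug.png

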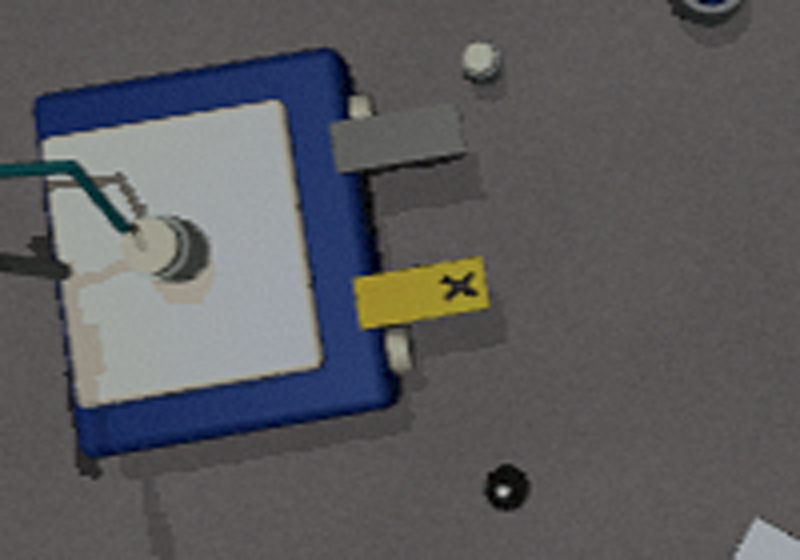

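View pics/jack.png

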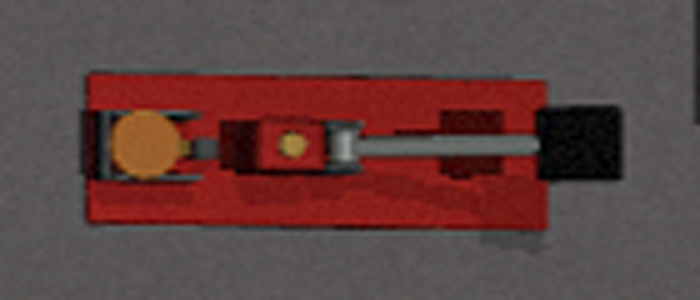

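The cross-to-saddle offset agrees between the two views: about (-1,+349) mm. The absolute positions differ by roughly 8 mm, so I'll check against the gripper from close by. Jack yaw is about 87.6° and stirrer yaw about 98.6°. I'm moving above the block now.

Call:
arm_command(
  steps=[0.5,-0.98,0,-1,100,0.5,-0.98,0,-1,100,0.5,-0.98,0,-1,100,0.5,-0.98,0,-1,100,0.5,-0.98,0,-1,100],
  grip_force=100,
)

```text
time_s: 2.12
eef_pos: [287.6, 252.8, 231.5]
ee_rot: [0.0, 0.368, 0.93, 0.0]
force: [0.7, 1.0, -0.3]
grip_width: 1.003
```

Call:
arm_command(
  steps=[0.5,-0.98,0,-1,100,0.5,-0.98,0,-1,100,0.5,-0.98,0,-1,100,0.5,-0.98,0,-1,100,0.5,-0.98,0,-1,100],
)

```text
time_s: 2.75
eef_pos: [412.7, 7.5, 231.6]
ee_rot: [0.0, 0.56, 0.828, 0.0]
force: [0.4, 0.8, 0.3]
grip_width: 1.0
```

Call:
arm_command(
  steps=[0.5,-0.98,0,-1,100,0.5,-0.98,0,-1,100,0.5,-0.98,0,-1,100,0.5,-0.98,0,-1,100,0.5,-0.98,0,-0.88,100],
)

```text
time_s: 3.38
eef_pos: [537.7, -237.4, 231.3]
ee_rot: [0.0, 0.723, 0.691, 0.0]
force: [-0.1, 1.0, 0.3]
grip_width: 0.998
```

Call:
arm_command(
  steps=[0.2,0,-0.8,0,100,0,0,-0.8,0,100,0,0,-0.6,0,100,0,0,0,0,100],
)

```text
time_s: 3.88
eef_pos: [546.2, -235.1, 119.5]
ee_rot: [-0.002, 0.722, 0.692, -0.0]
force: [-0.6, 0.5, 0.7]
grip_width: 0.999
```

```bash
python3 - <<'E'
from h import *
q=capture("side");p=capture("top")
s=sense();t=s["eef_pos"];print(t)
print("tcp side",proj(q,t),"top",proj(p,t))
# pixel offset of 1mm
A=cv2.resize(q["frame"][150:390,200:440],None,fx=2.5,fy=2.5,interpolation=cv2.INTER_CUBIC)
u,v=((proj(q,t)[0]-[200,150])*2.5).astype(int);cv2.drawMarker(A,(int(u),int(v)),(0,255,0),0,12,1)
cv2.imwrite("pics/s1.png",A)
E
```

```text
[ 547.55232358 -235.94986394  122.54919657]
tcp side [[319.60126728 268.30989462]] top [[422.50372705 218.20436923]]
```

View pics/s1.png

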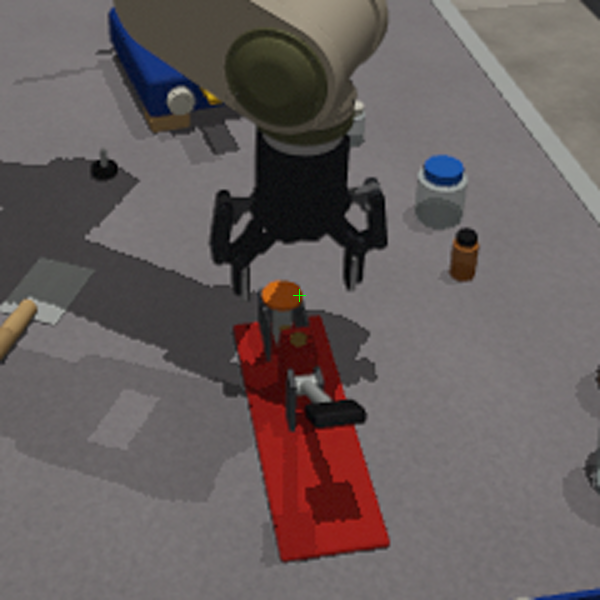

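The crop shows the fingertips at (242,292) and (352,285), straddling the jack axis. Their midpoint fits the TCP projection to within a few mm, and the residual matches the side camera's y bias, so I'll trust the top view. The TCP is above the block, so I'm going down to grip.

Call:
arm_command(
  steps=[0.02,0,-0.7,0,100,0,0,-0.6,0,100,0,0,-0.3,0,100,0,0,-0.2,0,100,0,0,0,0,100],
)

```text
time_s: 4.6
eef_pos: [548.3, -235.8, 31.7]
ee_rot: [0.0, 0.722, 0.692, 0.0]
force: [0.4, 0.6, -0.5]
grip_width: 1.003
```

Call:
arm_command(
  steps=[0,0,0,0,0,0,0,0,0,0,0,0,0,0,0,0,0,0,0,0,0,0,0,0,0],
  grip_force=100,
)

```text
time_s: 5.22
eef_pos: [548.5, -235.8, 31.9]
ee_rot: [0.001, 0.722, 0.692, 0.0]
force: [1.4, 1.3, 5.7]
grip_width: 0.341
```

Call:
arm_command(
  steps=[0,0,0,0,0,0,0,0,0,0,0,0,0,0,0],
)

```text
time_s: 5.6
eef_pos: [548.5, -235.8, 31.9]
ee_rot: [0.001, 0.722, 0.692, 0.0]
force: [1.6, -0.6, 5.9]
grip_width: 0.34
```

Gripped at 29 mm wide, which matches the 30 mm block. I'm lifting slightly and carrying it to about 100 mm short of the lug.

Call:
arm_command(
  steps=[0,0,0.1,0,0,0,0,0.2,0,0,0,0,0,0,0],
)

```text
time_s: 5.98
eef_pos: [548.2, -235.7, 46.8]
ee_rot: [0.0, 0.722, 0.692, 0.0]
force: [0.0, 0.9, -8.0]
grip_width: 0.337
```

Call:
arm_command(
  steps=[0.06,0.3,0,0.2,0,0.06,0.5,0,0.2,0,0.06,0.5,0,0.2,0,0.06,0.5,0,0.2,0,0.06,0.5,0,0.2,0],
)

```text
time_s: 6.6
eef_pos: [562.8, -118.7, 45.9]
ee_rot: [-0.001, 0.69, 0.724, -0.0]
force: [0.7, -0.4, -7.7]
grip_width: 0.341
```

Call:
arm_command(
  steps=[0.06,0.5,0,0.2,0,0.06,0.5,0,0.2,0,0.06,0.5,0,0.2,0,0.06,0.5,0,0.2,0,0.04,0.4,0,0.2,0],
)

```text
time_s: 7.22
eef_pos: [576.7, 1.2, 46.0]
ee_rot: [-0.0, 0.658, 0.753, -0.0]
force: [0.4, 0.2, -8.0]
grip_width: 0.34
```

Call:
arm_command(
  steps=[0,0.2,0,0.1,0,0,0.1,0,0.1,0,0,0,0,0,0,0,0,0,0,0],
)

```text
time_s: 7.72
eef_pos: [577.1, 13.7, 46.3]
ee_rot: [0.0, 0.652, 0.758, -0.0]
force: [0.2, 0.8, -7.7]
grip_width: 0.338
```

```bash
python3 - <<'E'
from h import *
q=capture("side");p=capture("top");s=sense();print(s["eef_pos"],s["ee_rot"])
o=blob(hsv(p,(8,120,80),(18,255,255)),(270,190,330,245)); print("saddle",o.sum(),axis(p,o,76))
r=blob(hsv(p,(0,150,60),(5,255,255)),(250,185,420,260)); print("plate",r.sum(),axis(p,r,22))
A=cv2.resize(q["frame"][150:350,220:460],None,fx=3,fy=3,interpolation=cv2.INTER_CUBIC)
cv2.imwrite("pics/s2.png",A)
E
```

```text
[577.09917925  13.85901253  46.31103368] [ 3.63119459e-05  6.52236269e-01  7.58015730e-01 -2.61397475e-05]
saddle 70 (array([566.2, 101.2]), array([566.8, 101.4]), array([16.8, 33.7]), 178.9)
plate 316 (array([ 570.7, -115.7]), array([ 574.9, -113.7]), array([44. , 83.9]), 98.1)
```

View pics/s2.png

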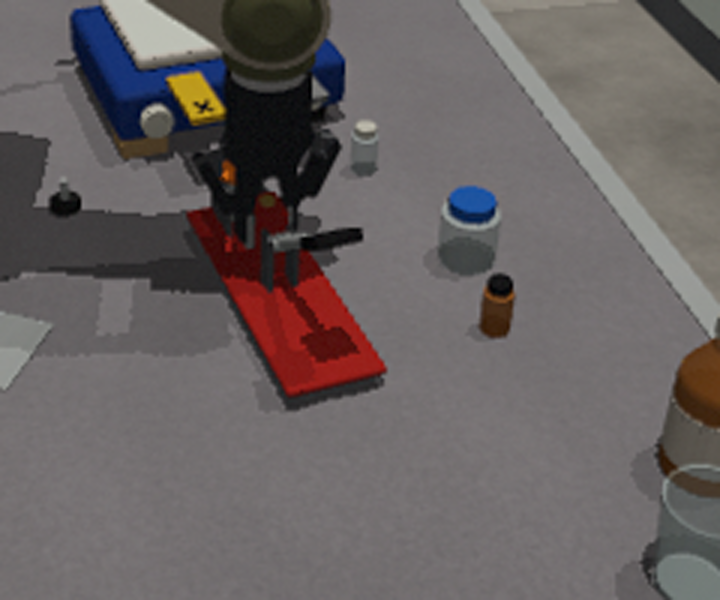

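The view shows the jack hanging level in the gripper, pointing at the yellow lug (cross at crop (203,105)) with a clear path. I'm lowering it to about 6 mm of clearance and advancing under the lug.

Call:
arm_command(
  steps=[0,0,-0.1,0,0,0,0,-0.08,0,0,-0.03,0.2,0,0,0,-0.04,0.3,0,0,0,-0.04,0.3,0,0,0],
)

```text
time_s: 8.45
eef_pos: [571.4, 55.8, 37.4]
ee_rot: [0.0, 0.652, 0.758, 0.0]
force: [0.9, 0.1, -7.5]
grip_width: 0.34
```

Call:
arm_command(
  steps=[-0.04,0.3,0,0,0,-0.04,0.3,0,0,0,-0.04,0.3,0,0,0,-0.03,0.2,0,0,0,-0.03,0.11,0,0,0],
)

```text
time_s: 9.07
eef_pos: [562.5, 115.5, 37.3]
ee_rot: [0.0, 0.652, 0.758, -0.0]
force: [-0.0, -0.2, -6.4]
grip_width: 0.34
```

Call:
arm_command(
  steps=[0,0,0,0,0,0,0,0,0,0],
)

```text
time_s: 9.32
eef_pos: [562.7, 114.5, 37.3]
ee_rot: [0.0, 0.652, 0.758, -0.0]
force: [-0.5, -0.5, -8.0]
grip_width: 0.338
```

```bash
python3 - <<'E'
from h import *
q=capture("side");p=capture("top");s=sense();print(s["eef_pos"],s["ee_rot"],s["force"])
for n,pp in(("side",q),("top",p)):
    o=hsv(pp,(8,120,60),(18,255,255))
    b=(240,150,340,240) if n=="side" else (230,190,330,245)
    try:
        m=blob(o,b);v,u=np.nonzero(m);print(n,m.sum(),u.min(),u.max(),v.min(),v.max())
    except Exception as e: print(e)
r=hsv(p,(0,150,60),(5,255,255)); r=blob(r,(220,180,400,260)); print("plate",r.sum(),axis(p,r,13))
A=cv2.resize(q["frame"][140:260,220:380],None,fx=4,fy=4,interpolation=cv2.INTER_CUBIC)
B=cv2.resize(p["frame"][170:260,215:375],None,fx=4,fy=4,interpolation=cv2.INTER_CUBIC)
cv2.imwrite("pics/s3.png",np.vstack([A,B])[:,:][:600] if 0 else cv2.resize(np.vstack([A,B]),None,fx=.7,fy=.7))
E
```

```text
[562.70769576 114.4622417   37.32659125] [6.95782315e-05 6.52178140e-01 7.58065742e-01 1.64055268e-05] [ 0.3185014  -0.60815575 -7.33984791]
side 74 258 275 195 202
attempt to get argmax of an empty sequence
plate 448 (array([555. ,   1.4]), array([558.3,   1.2]), array([ 43.6, 113.4]), 98.6)
```

View pics/s3.png

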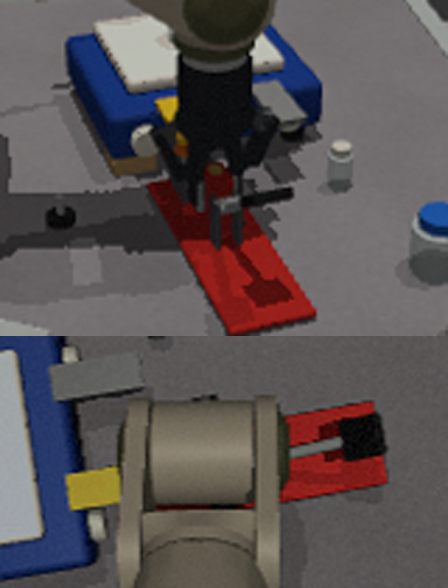

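The arm hides the saddle, but the plate yaw is 98.6° as wanted. I'm setting the jack down, releasing, backing up and checking the placement.

Call:
arm_command(
  steps=[0,0,-0.06,0,0,0,0,-0.05,0,0,0,0,0,0,0,0,0,0,0,100,0,0,0,0,100],
)

```text
time_s: 10.05
eef_pos: [563.2, 114.9, 32.4]
ee_rot: [0.001, 0.652, 0.758, 0.001]
force: [0.5, 1.3, -0.1]
grip_width: 0.75
```

Call:
arm_command(
  steps=[0,0,0,0,100,0,0,0,0,100,0,0,0.3,0,100,0,0,0.8,0,100,0,0,0.9,0,100],
)

```text
time_s: 10.68
eef_pos: [562.4, 114.9, 133.7]
ee_rot: [-0.0, 0.652, 0.758, -0.0]
force: [0.3, -0.8, 0.2]
grip_width: 1.0
```

Call:
arm_command(
  steps=[0,0,0.9,0,0,0,-0.8,0.5,0,0,0.1,-1,0,0,0,0.2,-1,0,0,0,0,0,0,0,0],
)

```text
time_s: 11.3
eef_pos: [577.9, -28.1, 202.7]
ee_rot: [0.001, 0.653, 0.757, 0.0]
force: [-0.5, 1.2, 0.7]
grip_width: -0.002
```

```bash
python3 - <<'E'
from h import *
q=capture("side");p=capture("top");s=sense();print(s["eef_pos"],s["ee_rot"],s["force"])
y=blob(hsv(q,(20,120,80),(35,255,255)),(260,160,310,205));v,u=np.nonzero(y);print("lug side",axis(q,cv2.morphologyEx(y.astype(np.uint8),cv2.MORPH_CLOSE,np.ones((9,9)))>0,88))
m=blob(hsv(q,(8,120,60),(18,255,255)),(240,170,320,230));v,u=np.nonzero(m);print("saddle side",m.sum(),u.min(),u.max(),u.mean(),v.min(),v.max())
# predicted saddle disc in side if centred below side-view mark
for c in [(547.8,186.,62),(547.8+.0,188,62)]:
    a=np.linspace(0,2*np.pi,60);P=proj(q,np.c_[c[0]+20*np.cos(a),c[1]+20*np.sin(a),0*a+62]);print(P.min(0),P.max(0))
H=cv2.cvtColor(p["frame"],cv2.COLOR_BGR2HSV)
r=hsv(p,(0,150,60),(5,255,255)); r=blob(r,(220,180,400,260)); print("plate",r.sum(),axis(p,r,8))
cv2.imwrite("pics/s4.png",np.vstack([cv2.resize(q["frame"][150:250,220:380],None,fx=4,fy=4,interpolation=cv2.INTER_CUBIC)[:,:640]]+[cv2.resize(p["frame"][180:230,225:385],None,fx=4,fy=4,interpolation=cv2.INTER_CUBIC)]))
E
```

```text
[577.49921028 -25.14920036 202.49674733] [1.81365852e-04 6.52235287e-01 7.58016515e-01 2.45697162e-04] [0.40486515 0.66054501 0.11211794]
lug side (array([543.5, 207. ]), array([543.6, 208.3]), array([ 37.8, 100.7]), 97.9)
saddle side 80 281 294 288.0375 190 197
[281.25321891 189.56642237] [294.48035378 196.42202808]
[281.15197139 189.23797636] [294.36301349 196.07672867]
plate 1097 (array([562.9, 130.9]), array([561.6, 127.9]), array([ 88.8, 183.4]), 98.6)
```

View pics/s4.png

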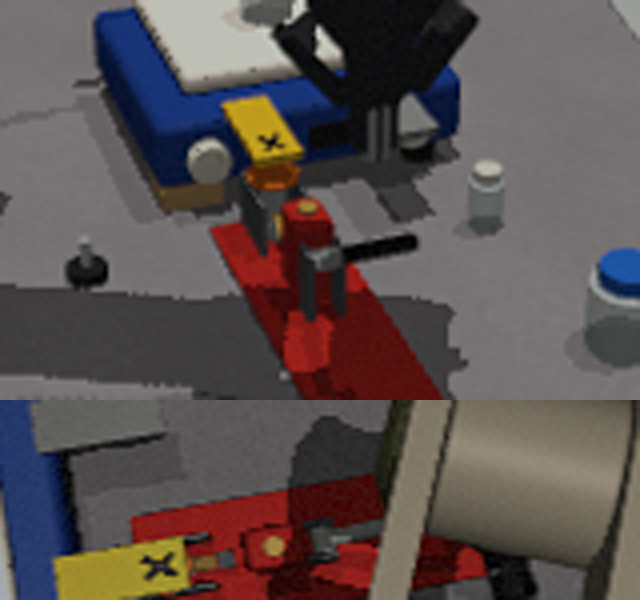

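The saddle outline in the side view (u 281–294, v 190–197) matches the prediction for a saddle centred under the mark (281–294, 189.6–196.4). The jack stands flat with the right yaw. I'm moving over the pad and making the first stroke.

Call:
arm_command(
  steps=[0.13,0.06,-0.5,0,0,0,0,-0.4,0,0,0,0,-0.15,0,0,0,0,0,0,0],
  grip_force=60,
)

```text
time_s: 11.9
eef_pos: [584.0, -21.5, 149.7]
ee_rot: [0.0, 0.652, 0.759, 0.0]
force: [0.3, 0.4, 0.4]
grip_width: 0.001
```

Call:
arm_command(
  steps=[0.01,-0.07,-0.22,0,0,0.01,-0.08,-0.24,0,0,0.01,-0.08,-0.24,0,0,0.01,-0.07,-0.24,0,0,0,0,0,0,0],
)

```text
time_s: 12.52
eef_pos: [586.3, -37.8, 102.0]
ee_rot: [0.0, 0.652, 0.758, 0.0]
force: [0.5, -0.8, 3.9]
grip_width: 0.003
```

Call:
arm_command(
  steps=[0.01,-0.05,-0.2,0,0,0.01,-0.05,-0.2,0,0,0,-0.05,-0.2,0,0,0,-0.02,-0.12,0,0,0,0,0,0,0],
)

```text
time_s: 13.15
eef_pos: [587.8, -45.3, 67.5]
ee_rot: [0.001, 0.652, 0.758, 0.001]
force: [-0.7, 4.2, 11.0]
grip_width: 0.002
```

Call:
arm_command(
  steps=[0,0,-0.05,0,0,0,0,0,0,0,0,0,0,0,0],
)

```text
time_s: 13.52
eef_pos: [587.9, -45.4, 65.9]
ee_rot: [0.001, 0.652, 0.758, 0.001]
force: [-2.9, 2.5, 15.3]
grip_width: -0.003
```

```bash
python3 - <<'E'
from h import *
q=capture("side");s=sense();print(s["eef_pos"],s["force"])
cv2.imwrite("pics/s5.png",cv2.resize(q["frame"][130:280,220:420],None,fx=4,fy=4,interpolation=cv2.INTER_CUBIC))
E
```

```text
[587.91979571 -45.39365655  65.85424611] [-2.91506755  3.10901264 15.33828125]
```

View pics/s5.png

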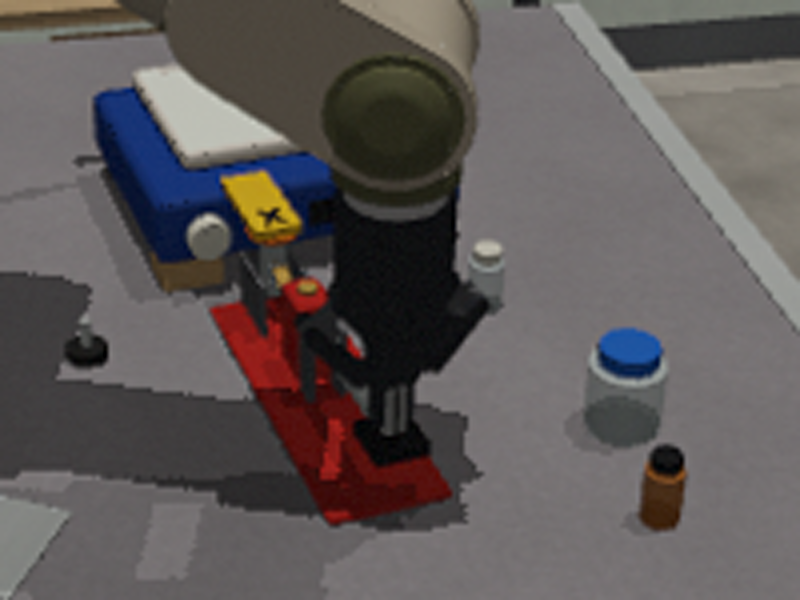

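The pad is pressed nearly flat (crop (392,440)), and the orange saddle now touches the lug underside at (272,235). I'll press slightly more to confirm the stop.

Call:
arm_command(
  steps=[0,0,-0.04,0,0,0,0,0,0,0],
)

```text
time_s: 13.82
eef_pos: [588.0, -45.5, 65.0]
ee_rot: [0.001, 0.652, 0.758, 0.001]
force: [-7.0, 3.2, 24.6]
grip_width: -0.002
```

Call:
arm_command(
  steps=[0,0,-0.04,0,0,0,0,0,0,0],
)

```text
time_s: 14.08
eef_pos: [588.2, -45.5, 64.3]
ee_rot: [0.002, 0.652, 0.758, 0.001]
force: [-10.8, 3.6, 34.3]
grip_width: 0.0
```

The force climbed to 34 N with under 2 mm of further travel, so the handle is on its stop. I'm letting it all the way up along the reverse path.

Call:
arm_command(
  steps=[0,0,0.13,0,0,0,0.05,0.2,0,0,-0.01,0.06,0.25,0,0,-0.01,0.06,0.25,0,0,-0.01,0.08,0.25,0,0],
)

```text
time_s: 14.7
eef_pos: [585.2, -32.6, 114.2]
ee_rot: [-0.001, 0.652, 0.758, -0.0]
force: [-1.0, 0.1, 0.7]
grip_width: -0.002
```

Call:
arm_command(
  steps=[-0.01,0.08,0.25,0,0,-0.01,0.08,0.25,0,0,-0.01,0.06,0.4,0,0,0,0,0,0,0,0,0,0,0,0],
)

```text
time_s: 15.32
eef_pos: [583.7, -22.2, 158.1]
ee_rot: [-0.0, 0.652, 0.758, -0.0]
force: [-0.4, -0.1, -0.3]
grip_width: 0.001
```

```bash
python3 - <<'E'
from h import *
q=capture("side");s=sense();print(s["eef_pos"],s["force"])
cv2.imwrite("pics/s6.png",cv2.resize(q["frame"][130:280,220:420],None,fx=4,fy=4,interpolation=cv2.INTER_CUBIC))
E
```

```text
[583.68154095 -22.20701876 157.88595969] [-0.49760462  0.46880867 -0.03451667]
```

View pics/s6.png

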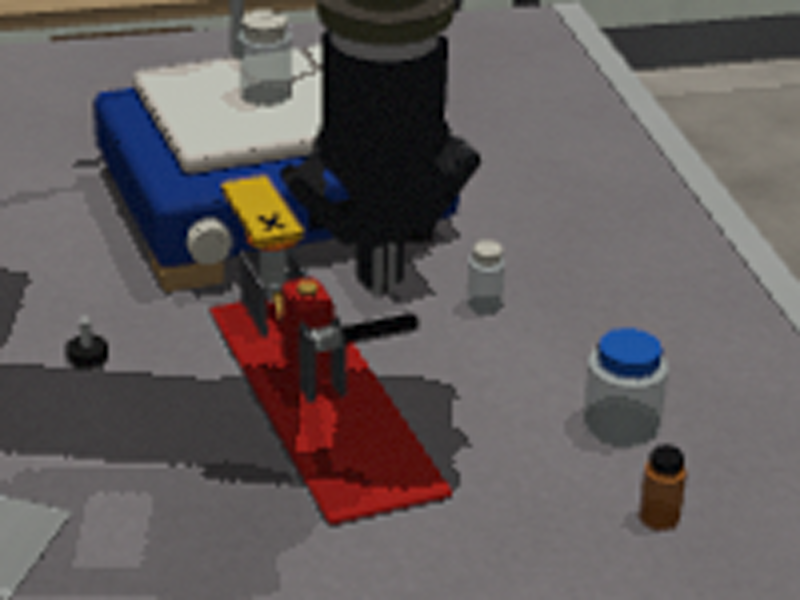

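The handle is fully up, the force is zero, and the jack's plate corners haven't moved ((330,520), (450,492)). Making the second stroke.

Call:
arm_command(
  steps=[0,0,-0.16,0,0,0.01,-0.07,-0.22,0,0,0.01,-0.08,-0.24,0,0,0.01,-0.08,-0.24,0,0,0.01,-0.07,-0.24,0,0],
)

```text
time_s: 16.0
eef_pos: [586.8, -38.4, 104.5]
ee_rot: [0.002, 0.652, 0.758, 0.0]
force: [-2.3, -2.7, 14.6]
grip_width: -0.002
```

Call:
arm_command(
  steps=[0.01,-0.05,-0.2,0,0,0.01,-0.05,-0.2,0,0,0,-0.05,-0.2,0,0,0,-0.02,-0.12,0,0,0,0,-0.05,0,0],
)

```text
time_s: 16.62
eef_pos: [588.2, -46.8, 66.2]
ee_rot: [0.002, 0.652, 0.758, 0.0]
force: [-0.8, -2.3, 12.8]
grip_width: 0.0
```

Call:
arm_command(
  steps=[0,0,-0.04,0,0,0,0,-0.03,0,0,0,0,0,0,0,0,0,0,0,0],
)

```text
time_s: 17.12
eef_pos: [588.5, -46.9, 64.9]
ee_rot: [0.003, 0.652, 0.758, 0.001]
force: [-6.5, -1.5, 27.9]
grip_width: -0.003
```

```bash
python3 - <<'E'
from h import *
q=capture("side");s=sense();print(s["eef_pos"],s["force"])
cv2.imwrite("pics/s7.png",cv2.resize(q["frame"][130:280,220:420],None,fx=4,fy=4,interpolation=cv2.INTER_CUBIC))
E
```

```text
[588.45689503 -46.91743183  64.8830687 ] [-6.10383254 -1.49878836 27.7349482 ]
```

View pics/s7.png

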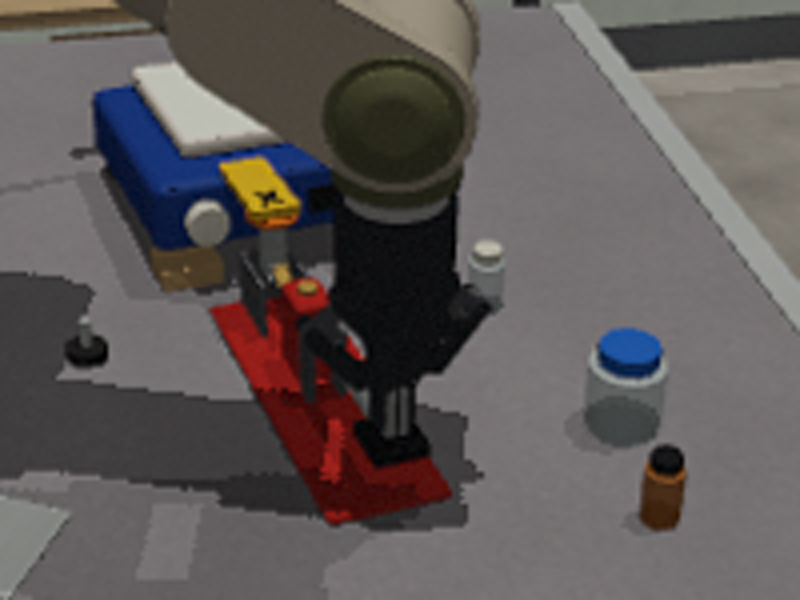

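The cross rose from crop v≈215 to 197, the front edge is clear of its foot and the saddle bears on the lug. The pad is on its stop at 28 N, and the bystanders visible in the crop haven't moved. Handing in.

```bash
python3 -c "
from h import *
print(finish_job())"
```

```text
the job is handed in; nothing more can be done
None
```

The jack is under the yellow lug, the handle has been pumped twice with a full return in between, and the stirrer's front edge is up. I handed the job in at about 17 s, with the arm still holding the handle down.

- **Placement:** I gripped the jack by its red block, carried it low and set it flat. In the side view, the saddle's outline matched the outline expected for a centred saddle to about 1 px. The plate's yaw also matched the lug's.
- **First stroke:** the force climbed to 34 N with under 2 mm of extra travel, so the handle was on its stop. The handle then came all the way back up and the jack had not shifted.
- **Second stroke:** the final push on the pad is about 28 N, with the fingertips at 64.9 mm against the 66 mm fully-down height. The last picture shows the lug clearly higher and the front edge off its foot.
- **Bystanders:** the two vials, the jar and the spare foot look unmoved in the last picture.

Two things to note:
- **Camera disagreement:** the two cameras differed by about 8 mm in y. The saddle-to-mark offset agreed to about 2 mm, so I relied on that, plus a check of the fingertips against the side view.
- **Lift height:** I did not measure the final tilt as a number; I judged it from the picture only.

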